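# Set a pump just past compression and brake it

## Task

Turn the little compressor's flywheel clockwise (seen from above) by its red handle: feel the compression build, ease it over the peak and stop just past it, never letting the wheel snap round. Let go of the handle there, then push the black brake knob gently towards the wheel until the sprung rubber shoe bears firmly on the rim without bottoming, and leave it so. Leave the tools around it alone.

Things in the scene. Friction and masses are not known exactly. Their poses are not given: they have to be found in the camera images.
- pump: blue vertical-shaft piston compressor, bolted down on a dark steel plate 310x160x12 mm. Origin: on the flywheel's axis, at table height. z up, x towards the finned cylinder, -x towards the brake. It does not move in a run.
- wheel: dark steel flywheel lying flat on top, 170 mm across; rim from 78 to 100 mm above the table, hub nut to 111 mm. Origin: on its axis at table height, z up, x towards the handle. It turns all round without stops; a yellow arrow on its web shows the way: clockwise from above, its yaw falling. The compression top (top dead centre) lies 1.3 to 4.0 rad ahead at the start, at an angle that cannot be seen.
- cylinder_head (a point): top of the finned cylinder's head. Push needed at the handle: 1.6 N of friction; from 1 rad before the top compression adds to it, about 11 N in all 0.55 rad before the top, back to friction alone at the top and for the next 0.5 rad; beyond that it drives the wheel on. Released more than 0.1 rad before the top it springs back; released just past it, 0 to 0.5 rad, it stays.
- handle (a point): middle of the red handle: an upright round sleeve 22 mm in diameter, 54 mm tall (108 to 162 mm above the table), that spins freely on its pin, 62 mm from the wheel's axis.
- shoe: black rubber brake shoe, 12 mm (along the slide) x 36 x 18 mm, on a sprung pin 38 mm wheelwards of the knob; origin at its centre. Its face is 14 to 20 mm from the rim at the start. Pressed on the rim it gives way against a spring of 1500 N/m, at most 8 mm (12 N).
- brake_knob (a point): top centre of the black brake knob, 124 mm above the table; knob 16 mm (along the slide) x 26 mm wide x 34 mm tall, on a steel carriage. It slides up to 36 mm along the pump's x towards the wheel; the slide's own friction is 8 N, so it stays where it is put.
- wax_tin: round flat tin, 73 mm wide, 26 mm high; a bystander, origin at the centre of its underside
- screw_pot: tin pot, 65 mm wide, 75 mm high; a bystander, origin at the centre of its underside
- driver_black: black-handled screwdriver, 169 mm long; a bystander, origin at the centre of its underside
- hammer: cross-pein hammer, 268 mm long; a bystander, origin at the centre of its underside
- masking_roll: roll of masking tape, 96 mm wide, 24 mm high; a bystander, origin at the centre of its underside

How it is judged:
By the outcome, as a careful person would: the job done as asked, in the order asked, and still so for the second after the job is handed in, with the robot touching nothing.
It also fails if it takes over 72 s, if anything falls off the work surface, if the arm or the gripper's body presses on something with over 40 N, if the wrist force passes 120 N, or if a joint passes its speed limit or range.

## Robot

A 7-joint arm with a two-finger parallel gripper is mounted at the origin on a cart in front of the work surface, level with it; the furniture and walls round the work are solid. World frame = base frame: x ahead of the robot, y to its left, z up, the work surface at z = 0. Lengths are in m, angles in rad, forces in N, time in s.
With the tool pointing down it reaches from about 0.425 to 0.925 m from the base axis. Payload 6.8 kg.
Tool frame: the origin (TCP) lies at the very end of the fingers, on their centre line; the grasp point (between the pads) lies 19 mm behind it; y points along the fingers, z is the direction in which the jaws open and shut, and the axes are right-handed (so a half turn about y gives the same grasp; the last joint's range is limited). The gripper opens to 88 mm and grips with 3 to 60 N. Pads are 20 mm wide; open, the fingers measure 115 mm over their backs; the gripper's body (75 mm by 178 mm) begins 61 mm behind the grasp point.
Start: joints at [-1.234, 0.477, 0.022, 1.555, -0.011, 1.109, -0.083], TCP at [0.29, 0.609, 0.223] pointing down, gripper open.
Joint ranges: [-2.96, 2.96], [-0.34, 2.1], [-1.41, 1.46], [0.24, 2.44], [-1.37, 4.51], [0.17, 1.92], [-2.96, 2.96]. Speed limits (rad/s): [2.39, 2.39, 3.14, 3.14, 3.14, 3.14, 3.14].

## Interface

Orientations are given as [roll, pitch, yaw] about the fixed x, y, z axes, in that order (R = Rz(yaw) Ry(pitch) Rx(roll)).
In Python, from workcell import readout, cams, close_job gives the robot as it stands.
- The arm moves only by the tool drive_tool, never from a script. Its argument "motion" is a list of rows, each an object of numbers: "ax", "ay", "az": the turn, a rotation vector about the tool's x, y, z in degrees; "tx", "ty", "tz": the shift along the tool's x, y, z in m; "grip": the closure, from 0 (fully open) to 1 (shut). In form: [{"ax": .., "ay": .., "az": .., "tx": .., "ty": .., "tz": .., "grip": ..}, ...]. A call has 1 to 12 rows; each row shifts and turns the pose as measured when the row begins, along the tool's axes as they then stand; what a row does not reach is not made up. A row lasts 1/10 s, in which the tool goes at most 50 mm and 8.59 degrees, less where a joint would pass 70% of its speed; a pose out of reach is approached as far as the arm can. A call is refused whole if a number of a shift passes 0.05 or a number of a turn 8.59, either way. A call with a gripper value outside its range is refused whole. The fingers move at their own pace and stop on an object; "squeeze" is the grip in N (left out, the last holds). Time passes only in rows, so rows that do not move let the fingers close. It gives the time, the measured TCP pose, the force and the opening at its end, in the units of the state.
- readout.read_state(): the state, without advancing time (a new reading comes with each control period).
- cams.camera(name): name is "scene" or "side" or "wrist"; returns the picture (384x512x3 uint8, blue, green, red); there is no depth.
- cams.get_calibration(name): a dict with "camera_matrix" (3x3 intrinsics, pixels), "world_from_camera" (4x4, takes a point from camera to world coordinates). Camera axes: x right, y down, z forward; pixel columns grow to the right and rows downward; lengths in m; the calibration is good to about 2 mm. A picture is of the moment at which its call begins: read the wrist's pose just before it. get_calibration takes no time and is no camera call; for the wrist camera it gives the pose at the moment of the call.
- close_job(): hands the job in, once; it reports no verdict.
The state is a dict: "clock": time; "qpos": joint angles; "qvel": joint speeds; "joint_torque": joint torques, N m; "tool_pos": TCP position; "tool_rot": TCP orientation; "wrist_force": force on the tool from outside, world axes, zero at the start; "wrist_torque": the same for the moment, N m; "opening": finger opening in m.
Only numpy, scipy, OpenCV 4.12 (cv2) and the standard library are available. Lean on these libraries where they do the work, as an engineer would, in place of code of your own. Each camera call takes 0.05 s, during which the arm holds its last target.

## Working session

There is one attempt and no reset: what is moved stays moved. The work goes in short steps, Python scripts to look and compute and a tool call to move; the robot and the scene stay as the last step left them, time stands still between calls to the robot, and variables do not carry over. Pictures are saved under pics/ and viewed, and the job is handed in when it is done.

Besides the shell and the picture viewer there is one more tool, called after "Request:" as name(argument=value, ...) on one line, values as JSON. drive_tool: Moves the arm, as the interface text tells. Its arguments: {"type":"object","properties":{"motion":{"type":"array","items":{"type":"object","properties":{"ax":{"type":"number"},"ay":{"type":"number"},"az":{"type":"number"},"tx":{"type":"number"},"ty":{"type":"number"},"tz":{"type":"number"},"grip":{"type":"number"}}}},"squeeze":{"type":"number"}},"required":["motion"]}

```bash
mkdir -p pics; ls; python3 - <<'E'
from workcell import readout, cams
import cv2,json
s=readout.read_state(); print(s)
for n in ["scene","side","wrist"]:
    im=cams.camera(n); cv2.imwrite(f"pics/{n}0.png",im)
    c=cams.get_calibration(n); print(n,c)
E
```

```text
pics
{'clock': 0.0, 'qpos': array([-1.23410481,  0.47777133,  0.02229873,  1.55643819, -0.01149689,
        1.10926576, -0.08310438]), 'qvel': array([ 0.0001348 ,  0.00088877,  0.00101457,  0.0004883 , -0.00071732,
       -0.00052436, -0.00015112]), 'joint_torque': array([-9.34852105e-04, -5.82861757e+01,  1.53415807e+00, -2.72610533e+01,
       -5.43769752e-02,  1.68565853e-02,  1.64153980e-04]), 'tool_pos': array([0.29016909, 0.60879523, 0.2217058 ]), 'tool_rot': array([-1.57254783e+00, -1.13147708e-04, -4.44736243e-01]), 'wrist_force': array([ 0.25671998, -0.59742746, -0.04929394]), 'wrist_torque': array([-0.02271518,  0.04131662, -0.00884432]), 'opening': 0.08783735697075623}
scene {'camera_matrix': array([[358.85723324,   0.        , 254.7271984 ],
       [  0.        , 358.85723324, 188.55986418],
       [  0.        ,   0.        ,   1.        ]]), 'world_from_camera': array([[ 0.78200672, -0.2802239 ,  0.55672261, -0.15578301],
       [-0.62323316, -0.36128379,  0.69358089, -0.82669818],
       [ 0.00677691, -0.88935291, -0.45717118,  0.66714908],
       [ 0.        ,  0.    
[... 225 characters left out ...]
camera': array([[-0.69221771,  0.62639606, -0.35841681,  1.03024371],
       [ 0.72160468,  0.59316669, -0.35698734,  0.5164575 ],
       [-0.01101455, -0.5057482 , -0.86261082,  1.30077744],
       [ 0.        ,  0.        ,  0.        ,  1.        ]])}
wrist {'camera_matrix': array([[337.74746879,   0.        , 256.25248509],
       [  0.        , 337.74746879, 192.01014427],
       [  0.        ,   0.        ,   1.        ]]), 'world_from_camera': array([[ 0.4309933 ,  0.86855013,  0.24467418,  0.22335631],
       [ 0.90235308, -0.41426918, -0.11891153,  0.642004  ],
       [-0.00191965,  0.27203258, -0.96228613,  0.38465512],
       [ 0.        ,  0.        ,  0.        ,  1.        ]])}
```

View pics/scene0.png

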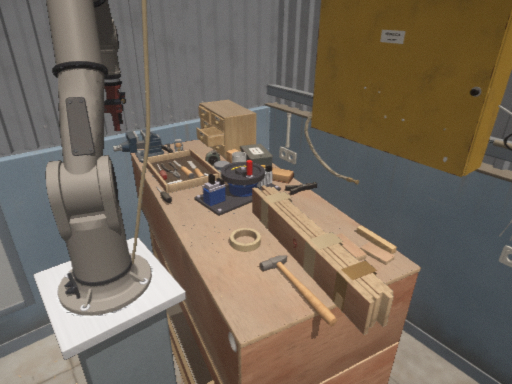

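View pics/side0.png

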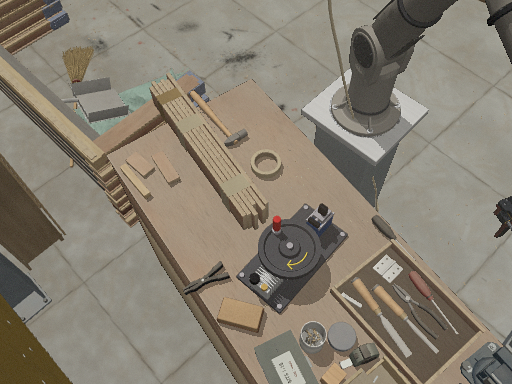

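View pics/wrist0.png

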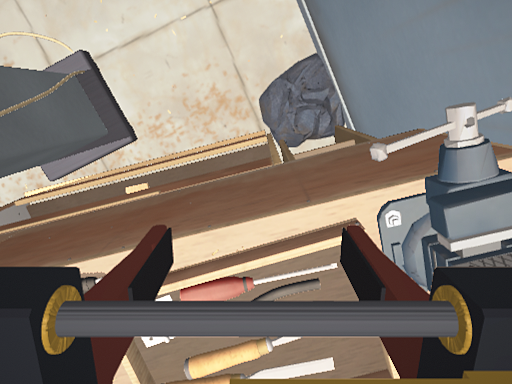

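```bash
python3 - <<'E'
import cv2
im=cv2.imread("pics/side0.png")
cv2.imwrite("pics/side0z.png",cv2.resize(im[190:320,220:360],None,fx=5,fy=4.6,interpolation=cv2.INTER_CUBIC)[:600])
im=cv2.imread("pics/scene0.png")
cv2.imwrite("pics/scene0z.png",cv2.resize(im[130:220,180:310],None,fx=6,fy=6,interpolation=cv2.INTER_CUBIC))
E
```

```text
(no output)
```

View pics/side0z.png

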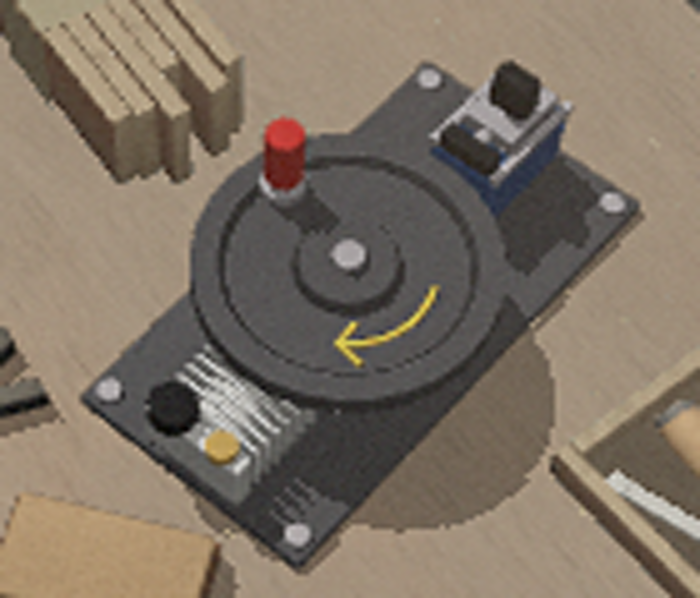

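View pics/scene0z.png

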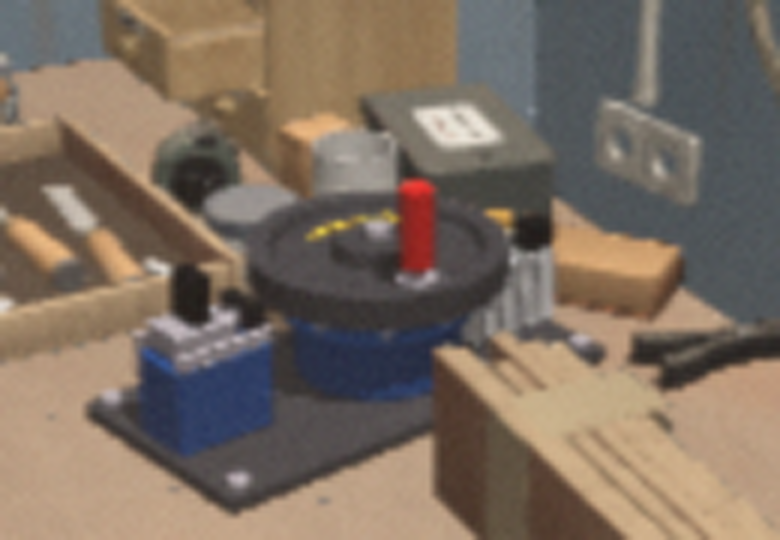

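```bash
cat > h.py <<'E'
import numpy as np
from workcell import readout, cams
def ray(n,uv,z,c=None):
    c=c or cams.get_calibration(n); K=c["camera_matrix"];T=c["world_from_camera"]
    d=T[:3,:3]@np.linalg.solve(K,[uv[0],uv[1],1.]); o=T[:3,3]
    return o+d*(z-o[2])/d[2]
def proj(n,p,c=None):
    c=c or cams.get_calibration(n); T=np.linalg.inv(c["world_from_camera"]);q=c["camera_matrix"]@(T[:3,:3]@p+T[:3,3]);return q[:2]/q[2]
E
python3 - <<'E'
from h import *
f=lambda u,v:(220+(u-2)/5,190+(v-2)/4.6)
g=lambda u,v:(180+(u-2.5)/6,130+(v-2.5)/6)
for nm,p,z in [("nut",(349,250),.111),("handle",(285,127),.162),("knob",(520,80),.124),("b1",(429,77),.014),("b2",(612,203),.014),("b3",(109,390),.014),("b4",(297,534),.014)]:
    print(nm,ray("side",f(*p),z).round(4))
for nm,p,z in [("nut",(381,228),.111),("handle",(418,187),.162),("knob",(188,268),.124)]:
    print(nm,ray("scene",g(*p),z).round(4))
E
```

```text
nut [0.5926 0.1849 0.111 ]
handle [0.5775 0.1234 0.162 ]
knob [0.4508 0.1822 0.124 ]
b1 [0.4323 0.1099 0.014 ]
b2 [0.4278 0.2467 0.014 ]
b3 [0.7174 0.1233 0.014 ]
b4 [0.7108 0.2594 0.014 ]
nut [0.5956 0.1815 0.111 ]
handle [0.5811 0.1243 0.162 ]
knob [0.4515 0.1812 0.124 ]
```

```bash
cat >> h.py <<'E'
from scipy.spatial.transform import Rotation as Ro
def st():
    s=readout.read_state();return s,Ro.from_euler('xyz',s["tool_rot"])
def delta(p,yaw=None):
    s,R=st(); d=R.inv().apply(np.array(p)-s["tool_pos"])
    print("t",s["clock"],"pos",s["tool_pos"].round(4),"rot",s["tool_rot"].round(3),"tool delta",d.round(4),
     "dyaw_deg(ay=-)",None if yaw is None else round(np.degrees(yaw-s["tool_rot"][2]),2))
E
python3 - <<'E'
from h import *
g=lambda u,v:(180+(u-2.5)/6,130+(v-2.5)/6)
b=ray("scene",g(435,490),0);print(b)
for h in (.05,.06,.07,.08,.09,.1,.12): print(h,(np.array(proj("scene",b+[0,0,h]))-[180,130])*6)
E
```

```text
[0.53707875 0.05078103 0.        ]
0.05 [432.78748933 414.93057204]
0.06 [432.84622721 400.10367597]
0.07 [432.90538886 385.16980842]
0.08 [432.96497889 370.12780755]
0.09 [433.02500198 354.97649463]
0.1 [433.08546284 339.71467374]
0.12 [433.20771724 308.8546365 ]
```

Request:
drive_tool(motion=[{"ay": -7}, {"ay": -7}, {"ay": -7}, {"ay": -7}])

```text
invalid input at $.motion[0]: expected keys ax, ay, az, tx, ty, tz, grip
```

Request:
drive_tool(motion=[{"ax": 0, "ay": -7, "az": 0, "tx": 0, "ty": 0, "tz": 0, "grip": 0}, {"ax": 0, "ay": -7, "az": 0, "tx": 0, "ty": 0, "tz": 0, "grip": 0}, {"ax": 0, "ay": -7, "az": 0, "tx": 0, "ty": 0, "tz": 0, "grip": 0}, {"ax": 0, "ay": -7, "az": 0, "tx": 0, "ty": 0, "tz": 0, "grip": 0}])

```text
clock: 0.55
tool_pos: [0.2896, 0.608, 0.2201]
tool_rot: [-1.575, 0.002, 0.061]
wrist_force: [0.1, -0.3, 0.0]
opening: 0.0879
```

```bash
python3 - <<'E'
from h import *
delta([.579,.124,.222],.045)
E
```

```text
t 0.55 pos [0.2896 0.608  0.2201] rot [-1.575  0.002  0.061] tool delta [ 0.2592 -0.     -0.5008] dyaw_deg(ay=-) -0.93
```

Move most of the way (raised slightly), then look with the wrist camera.

Request:
drive_tool(motion=[{"ax": 0, "ay": 0.9, "az": 0, "tx": 0.022, "ty": -0.005, "tz": -0.042, "grip": 0}, {"ax": 0, "ay": 0, "az": 0, "tx": 0.022, "ty": -0.003, "tz": -0.042, "grip": 0}, {"ax": 0, "ay": 0, "az": 0, "tx": 0.022, "ty": 0, "tz": -0.042, "grip": 0}, {"ax": 0, "ay": 0, "az": 0, "tx": 0.022, "ty": 0, "tz": -0.042, "grip": 0}, {"ax": 0, "ay": 0, "az": 0, "tx": 0.022, "ty": 0, "tz": -0.042, "grip": 0}, {"ax": 0, "ay": 0, "az": 0, "tx": 0.022, "ty": 0, "tz": -0.042, "grip": 0}, {"ax": 0, "ay": 0, "az": 0, "tx": 0.022, "ty": 0, "tz": -0.042, "grip": 0}, {"ax": 0, "ay": 0, "az": 0, "tx": 0.022, "ty": 0, "tz": -0.042, "grip": 0}, {"ax": 0, "ay": 0, "az": 0, "tx": 0.022, "ty": 0, "tz": -0.042, "grip": 0}, {"ax": 0, "ay": 0, "az": 0, "tx": 0.022, "ty": 0, "tz": -0.042, "grip": 0}, {"ax": 0, "ay": 0, "az": 0, "tx": 0, "ty": 0, "tz": 0, "grip": 0}])

```text
clock: 1.65
tool_pos: [0.537, 0.1841, 0.2257]
tool_rot: [-1.577, 0.006, 0.053]
wrist_force: [-1.2, -0.7, 0.7]
opening: 0.0877
```

```bash
python3 - <<'E'
from h import *
import cv2
c=cams.get_calibration("wrist"); im=cams.camera("wrist"); cv2.imwrite("pics/w1.png",im)
np.save("w1c.npy",c,allow_pickle=True)
delta([.579,.124,.222],.045)
E
```

```text
t 1.7 pos [0.5354 0.1876 0.2255] rot [-1.576  0.007  0.057] tool delta [ 0.04    0.0036 -0.0659] dyaw_deg(ay=-) -0.67
```

View pics/w1.png

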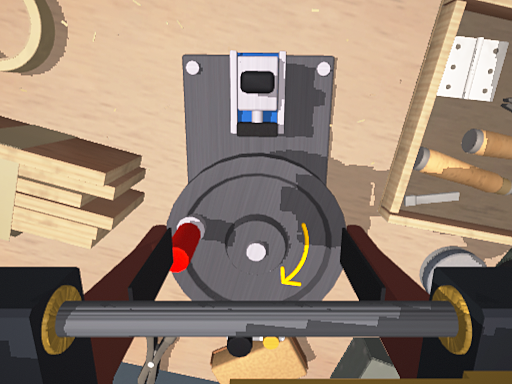

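```bash
python3 - <<'E'
from h import *
c=np.load("w1c.npy",allow_pickle=True).item()
for n,p,z in [("nut",(256.5,252),.111),("handle",(176,261),.162),("hbase",(191,229),.104),("knob",(257,77),.124),("knobback",(257,71),.124),("shoe front",(257,136),.098),("b1",(193,68),.014),("b2",(323.5,69),.014)]:
    print(n,ray("wrist",p,z,c).round(4))
E
```

```text
nut [0.5963 0.1873 0.111 ]
handle [0.5825 0.1273 0.162 ]
hbase [0.5803 0.1272 0.104 ]
knob [0.4483 0.18   0.124 ]
knobback [0.4441 0.1798 0.124 ]
shoe front [0.4945 0.1823 0.098 ]
b1 [0.4364 0.1117 0.014 ]
b2 [0.4303 0.248  0.014 ]
```

Request:
drive_tool(motion=[{"ax": 0, "ay": 0.6, "az": 0, "tx": 0.022, "ty": 0, "tz": -0.032, "grip": 0}, {"ax": 0, "ay": 0, "az": 0, "tx": 0.02, "ty": 0, "tz": -0.03, "grip": 0}, {"ax": 0, "ay": 0, "az": 0, "tx": 0, "ty": 0, "tz": 0, "grip": 0}])

```text
clock: 2.0
tool_pos: [0.58, 0.1308, 0.2248]
tool_rot: [-1.573, 0.008, 0.052]
wrist_force: [-0.0, 0.3, 0.1]
opening: 0.0881
```

```bash
python3 - <<'E'
from h import *
delta([.580,.126,.123],.045)
print(readout.read_state()["wrist_force"])
E
```

```text
t 2.0 pos [0.58   0.1308 0.2248] rot [-1.573  0.008  0.052] tool delta [ 0.0006  0.1018 -0.0045] dyaw_deg(ay=-) -0.41
[-0.02100932  0.30946502  0.06461119]
```

Request:
drive_tool(motion=[{"ax": 0, "ay": 0, "az": 0, "tx": 0, "ty": 0.035, "tz": -0.004, "grip": 0}, {"ax": 0, "ay": 0, "az": 0, "tx": 0, "ty": 0.035, "tz": 0, "grip": 0}, {"ax": 0, "ay": 0, "az": 0, "tx": 0, "ty": 0.028, "tz": 0, "grip": 0}, {"ax": 0, "ay": 0, "az": 0, "tx": 0, "ty": 0, "tz": 0, "grip": 0}])

```text
clock: 2.4
tool_pos: [0.5778, 0.1347, 0.1247]
tool_rot: [-1.568, 0.007, 0.059]
wrist_force: [-0.3, -0.6, -0.5]
opening: 0.0877
```

```bash
python3 - <<'E'
from h import *
import cv2
c=cams.get_calibration("wrist"); im=cams.camera("wrist"); cv2.imwrite("pics/w2.png",im)
cv2.imwrite("pics/s2.png",cv2.resize(cams.camera("side")[160:320,200:380],None,fx=3.7,fy=3.7))
delta([.580,.126,.123],.045)
E
```

```text
t 2.5 pos [0.5805 0.1352 0.1284] rot [-1.567e+00  1.000e-03  5.900e-02] tool delta [-0.001   0.0054 -0.0092] dyaw_deg(ay=-) -0.79
```

View pics/w2.png

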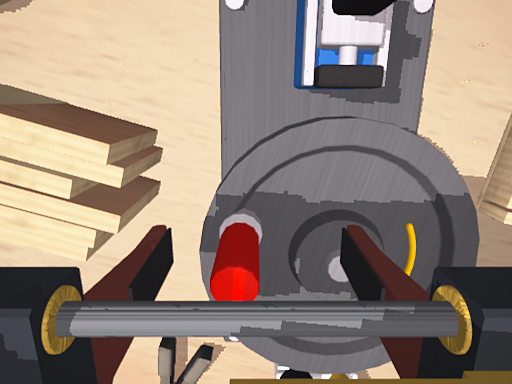

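View pics/s2.png

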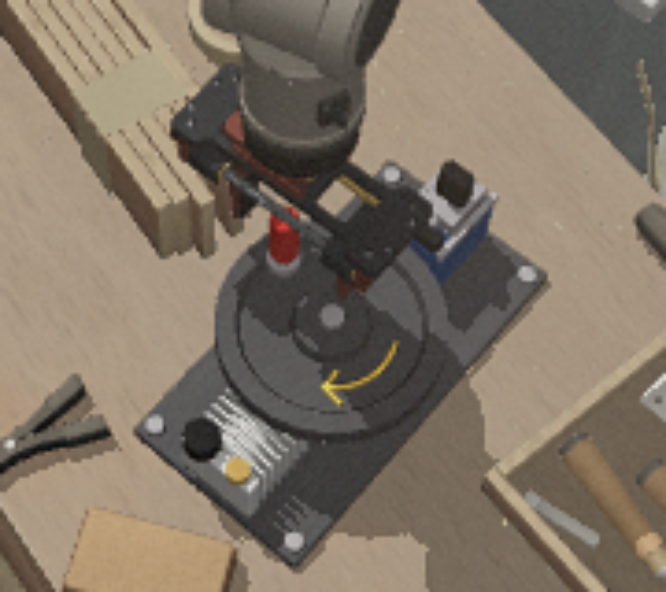

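Request:
drive_tool(motion=[{"ax": 0, "ay": 0.4, "az": 0, "tx": 0, "ty": 0.003, "tz": -0.009, "grip": 0}, {"ax": 0, "ay": 0, "az": 0, "tx": 0, "ty": 0, "tz": 0, "grip": 0}, {"ax": 0, "ay": 0, "az": 0, "tx": 0, "ty": 0, "tz": 0, "grip": 0}])

```text
clock: 2.8
tool_pos: [0.5833, 0.1276, 0.1297]
tool_rot: [-1.565, -0.005, 0.053]
wrist_force: [0.9, 0.5, 0.6]
opening: 0.0879
```

```bash
python3 - <<'E'
from h import *
for i in range(4):
    delta([.580,.126,.123],.045)
print(st()[0])
E
```

```text
t 2.8 pos [0.5833 0.1276 0.1297] rot [-1.565 -0.005  0.053] tool delta [-0.0034  0.0067 -0.0015] dyaw_deg(ay=-) -0.44
t 2.8 pos [0.5833 0.1276 0.1297] rot [-1.565 -0.005  0.053] tool delta [-0.0034  0.0067 -0.0015] dyaw_deg(ay=-) -0.44
t 2.8 pos [0.5833 0.1276 0.1297] rot [-1.565 -0.005  0.053] tool delta [-0.0034  0.0067 -0.0015] dyaw_deg(ay=-) -0.44
t 2.8 pos [0.5833 0.1276 0.1297] rot [-1.565 -0.005  0.053] tool delta [-0.0034  0.0067 -0.0015] dyaw_deg(ay=-) -0.44
{'clock': 2.8, 'qpos': array([-0.39557676,  0.44948107,  0.10181128,  1.84287667, -0.06513777,
        0.84572479,  1.36265044]), 'qvel': array([ 0.00866093, -0.01156087,  0.01205157, -0.00117587,  0.00680455,
        0.00558258,  0.00060056]), 'joint_torque': array([ 2.56814975e-01, -5.14666879e+01,  2.69554250e+00, -2.26164919e+01,
        1.79361482e-02,  6.56007696e-02,  1.07927830e-02]), 'tool_pos': array([0.58332999, 0.12761432, 0.12969076]), 'tool_rot': array([-1.56473993, -0.00524441,  0.05272984]), 'wrist_force': array([0.85960228, 0.5035785 , 0.59777402]), 'wrist_torque': array([-0.01445801, -0.01501838,  0.00471059]), 'opening': 0.08788302711999525}
```

Request:
drive_tool(motion=[{"ax": 0, "ay": 0, "az": 0, "tx": -0.002, "ty": 0.005, "tz": -0.001, "grip": 0.5}, {"ax": 0, "ay": 0, "az": 0, "tx": 0, "ty": 0, "tz": 0, "grip": 1}, {"ax": 0, "ay": 0, "az": 0, "tx": 0, "ty": 0, "tz": 0, "grip": 1}, {"ax": 0, "ay": 0, "az": 0, "tx": 0, "ty": 0, "tz": 0, "grip": 1}, {"ax": 0, "ay": 0, "az": 0, "tx": 0, "ty": 0, "tz": 0, "grip": 1}, {"ax": 0, "ay": 0, "az": 0, "tx": 0, "ty": 0, "tz": 0, "grip": 1}, {"ax": 0, "ay": 0, "az": 0, "tx": 0, "ty": 0, "tz": 0, "grip": 1}], squeeze=25)

```text
clock: 3.5
tool_pos: [0.5822, 0.1266, 0.126]
tool_rot: [-1.564, -0.008, 0.052]
wrist_force: [0.7, 0.3, 0.4]
opening: 0.0355
```

```bash
python3 - <<'E'
from h import *
import cv2
cv2.imwrite("pics/w3.png",cams.camera("wrist"))
delta([.580,.126,.123],.045)
print(st()[0]["wrist_force"])
E
```

```text
t 3.55 pos [0.5822 0.1266 0.1261] rot [-1.564 -0.008  0.052] tool delta [-0.0022  0.003  -0.0005] dyaw_deg(ay=-) -0.42
[-0.24974615  0.11571821  0.78008339]
```

View pics/w3.png

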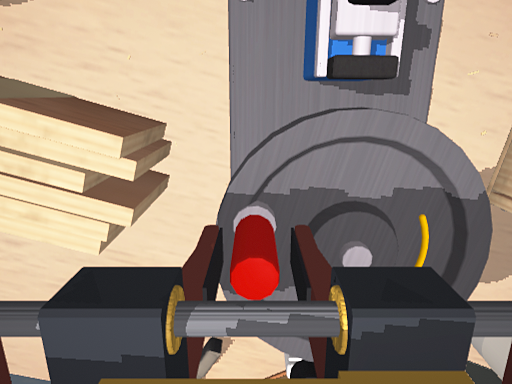

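Request:
drive_tool(motion=[{"ax": 0, "ay": 0, "az": 0, "tx": 0, "ty": 0.002, "tz": 0, "grip": 1}, {"ax": 0, "ay": 0, "az": 0, "tx": 0, "ty": 0, "tz": 0, "grip": 1}, {"ax": 0, "ay": 0, "az": 0, "tx": 0, "ty": 0, "tz": 0, "grip": 1}, {"ax": 0, "ay": 0, "az": 0, "tx": 0, "ty": 0, "tz": 0, "grip": 1}], squeeze=25)

```text
clock: 3.95
tool_pos: [0.5825, 0.1256, 0.1238]
tool_rot: [-1.565, -0.008, 0.051]
wrist_force: [0.2, -0.4, 1.4]
opening: 0.022
```

```bash
cat >> h.py <<'E'
C=np.array([.595,.185])
def turn(step=0.08,n=4,r=.062,z=.125,yaw=.05):
    """next n rows along circle in tool frame"""
    s,R=st(); p=s["tool_pos"]; v=p[:2]-C; th=np.arctan2(v[1],v[0])
    f=s["wrist_force"]; t=np.array([np.sin(th),-np.cos(th)])
    print("t",s["clock"],"pos",p.round(4),"th",round(th,3),"r",round(np.hypot(*v),4),"F",f.round(1),"tan(resist)",round(-f[:2]@t,2),"rad",round(f[:2]@v/np.hypot(*v),2),"open",round(s["opening"],4))
    E=(R.inv()*Ro.from_euler('xyz',[-np.pi/2,0,yaw])).as_rotvec(degrees=True); print("rot err deg tool",E.round(2),"dz",round(z-p[2],4))
    q=p[:2].copy()
    for k in range(1,n+1):
        a=th-step*k; g=C+r*np.array([np.cos(a),np.sin(a)]); d=R.inv().apply([*(g-q),0]); q=g
        print("  tx %.4f tz %.4f"%(d[0],d[2]))
E
python3 -c "
from h import *
turn(.1,8)"
```

```text
t 3.95 pos [0.5825 0.1256 0.1238] th -1.778 r 0.0607 F [ 0.2 -0.4  1.4] tan(resist) 0.28 rad 0.36 open 0.022
rot err deg tool [-0.34  0.08  0.47] dz 0.0012
  tx -0.0062 tz 0.0006
  tx -0.0057 tz 0.0025
  tx -0.0054 tz 0.0030
  tx -0.0051 tz 0.0035
  tx -0.0047 tz 0.0040
  tx -0.0043 tz 0.0045
  tx -0.0038 tz 0.0049
  tx -0.0033 tz 0.0052
```

Request:
drive_tool(motion=[{"ax": 0, "ay": 0, "az": 0, "tx": -0.003, "ty": 0, "tz": 0.0005, "grip": 1}, {"ax": 0, "ay": 0, "az": 0, "tx": -0.004, "ty": 0, "tz": 0.0015, "grip": 1}, {"ax": 0, "ay": 0, "az": 0, "tx": -0.004, "ty": 0, "tz": 0.002, "grip": 1}, {"ax": 0, "ay": 0, "az": 0, "tx": -0.004, "ty": 0, "tz": 0.002, "grip": 1}])

```text
clock: 4.35
tool_pos: [0.5675, 0.1311, 0.1238]
tool_rot: [-1.565, -0.011, 0.051]
wrist_force: [2.2, 0.2, -2.2]
opening: 0.0215
```

```bash
python3 -c "
from h import *
turn(.07,6)"
```

```text
t 4.35 pos [0.5675 0.1311 0.1238] th -2.042 r 0.0605 F [ 2.2  0.2 -2.2] tan(resist) 1.9 rad -1.17 open 0.0215
rot err deg tool [-0.35  0.05  0.62] dz 0.0012
  tx -0.0045 tz 0.0010
  tx -0.0035 tz 0.0025
  tx -0.0033 tz 0.0028
  tx -0.0031 tz 0.0030
  tx -0.0029 tz 0.0032
  tx -0.0027 tz 0.0034
```

Request:
drive_tool(motion=[{"ax": -0.3, "ay": 0, "az": 0.5, "tx": -0.004, "ty": 0, "tz": 0.002, "grip": 1}, {"ax": 0, "ay": 0, "az": 0, "tx": -0.0035, "ty": 0, "tz": 0.0025, "grip": 1}, {"ax": 0, "ay": 0, "az": 0, "tx": -0.0033, "ty": 0, "tz": 0.0028, "grip": 1}, {"ax": 0, "ay": 0, "az": 0, "tx": -0.0031, "ty": 0, "tz": 0.003, "grip": 1}, {"ax": 0, "ay": 0, "az": 0, "tx": -0.0029, "ty": 0, "tz": 0.0032, "grip": 1}])

```text
clock: 4.85
tool_pos: [0.549, 0.1461, 0.1238]
tool_rot: [-1.569, -0.003, 0.052]
wrist_force: [3.5, 0.9, -4.4]
opening: 0.0217
```

```bash
python3 -c "
from h import *
turn(.07,6)"
```

```text
t 4.85 pos [0.549  0.1461 0.1238] th -2.441 r 0.0603 F [ 3.5  0.9 -4.4] tan(resist) 1.54 rad -3.22 open 0.0217
rot err deg tool [-0.1   0.11  0.2 ] dz 0.0012
  tx -0.0039 tz 0.0025
  tx -0.0022 tz 0.0037
  tx -0.0020 tz 0.0039
  tx -0.0017 tz 0.0040
  tx -0.0014 tz 0.0041
  tx -0.0011 tz 0.0042
```

```bash
python3 - <<'E'
import numpy as np
from scipy.optimize import least_squares
P=np.array([[.5825,.1256],[.5675,.1311],[.549,.1461]])
print(least_squares(lambda c:np.hypot(*(P-c).T)-.062,[.595,.185]).x)
E
```

```text
[0.59644487 0.18598145]
```

```bash
sed -i 's/^C=.*/C=np.array([.5962,.1858])/' h.py; python3 -c "
from h import *
turn(.07,6)"
```

```text
t 4.85 pos [0.549  0.1461 0.1238] th -2.443 r 0.0617 F [ 3.5  0.9 -4.4] tan(resist) 1.53 rad -3.22 open 0.0217
rot err deg tool [-0.1   0.11  0.2 ] dz 0.0012
  tx -0.0027 tz 0.0034
  tx -0.0022 tz 0.0037
  tx -0.0020 tz 0.0039
  tx -0.0017 tz 0.0040
  tx -0.0014 tz 0.0041
  tx -0.0011 tz 0.0042
```

Request:
drive_tool(motion=[{"ax": 0, "ay": 0, "az": 0.2, "tx": -0.0024, "ty": 0.0005, "tz": 0.0036, "grip": 1}, {"ax": 0, "ay": 0, "az": 0, "tx": -0.002, "ty": 0.0003, "tz": 0.0038, "grip": 1}, {"ax": 0, "ay": 0, "az": 0, "tx": -0.0018, "ty": 0, "tz": 0.004, "grip": 1}, {"ax": 0, "ay": 0, "az": 0, "tx": -0.0015, "ty": 0, "tz": 0.004, "grip": 1}])

```text
clock: 5.25
tool_pos: [0.5398, 0.1612, 0.1238]
tool_rot: [-1.57, 0.0, 0.051]
wrist_force: [1.7, -2.2, -0.8]
opening: 0.0217
```

```bash
python3 -c "
from h import *
turn(.07,6)"
```

```text
t 5.25 pos [0.5398 0.1612 0.1238] th -2.731 r 0.0615 F [ 1.7 -2.2 -0.8] tan(resist) 2.68 rad -0.64 open 0.0217
rot err deg tool [-0.04  0.06 -0.  ] dz 0.0012
  tx -0.0019 tz 0.0039
  tx -0.0011 tz 0.0042
  tx -0.0008 tz 0.0043
  tx -0.0005 tz 0.0043
  tx -0.0002 tz 0.0043
  tx 0.0001 tz 0.0043
```

Request:
drive_tool(motion=[{"ax": 0, "ay": 0, "az": 0, "tx": -0.0013, "ty": 0, "tz": 0.004, "grip": 1}, {"ax": 0, "ay": 0, "az": 0, "tx": -0.001, "ty": 0, "tz": 0.0042, "grip": 1}, {"ax": 0, "ay": 0, "az": 0, "tx": -0.0007, "ty": 0, "tz": 0.0043, "grip": 1}])

```text
clock: 5.55
tool_pos: [0.5358, 0.1742, 0.1238]
tool_rot: [-1.571, 0.0, 0.051]
wrist_force: [1.8, -1.5, -0.6]
opening: 0.0218
```

```bash
python3 -c "
from h import *
turn(.05,6)"
```

```text
t 5.55 pos [0.5358 0.1742 0.1238] th -2.952 r 0.0615 F [ 1.8 -1.5 -0.6] tan(resist) 1.86 rad -1.47 open 0.0218
rot err deg tool [-0.02  0.04 -0.02] dz 0.0012
  tx -0.0008 tz 0.0030
  tx -0.0002 tz 0.0031
  tx -0.0000 tz 0.0031
  tx 0.0001 tz 0.0031
  tx 0.0003 tz 0.0031
  tx 0.0004 tz 0.0031
```

Friction only so far; continue.

Request:
drive_tool(motion=[{"ax": 0, "ay": 0, "az": 0, "tx": -0.0003, "ty": 0, "tz": 0.0042, "grip": 1}, {"ax": 0, "ay": 0, "az": 0, "tx": 0, "ty": 0, "tz": 0.0043, "grip": 1}, {"ax": 0, "ay": 0, "az": 0, "tx": 0.0003, "ty": 0, "tz": 0.0043, "grip": 1}, {"ax": 0, "ay": 0, "az": 0, "tx": 0.0006, "ty": 0, "tz": 0.0043, "grip": 1}])

```text
clock: 5.95
tool_pos: [0.535, 0.1925, 0.1238]
tool_rot: [-1.571, 0.001, 0.051]
wrist_force: [1.7, -2.0, 0.5]
opening: 0.0217
```

```bash
python3 -c "
from h import *
turn(.07,6)"
```

```text
t 5.95 pos [0.535  0.1925 0.1238] th 3.033 r 0.0616 F [ 1.7 -2.   0.5] tan(resist) 1.78 rad -1.9 open 0.0217
rot err deg tool [ 0.02  0.04 -0.08] dz 0.0012
  tx 0.0004 tz 0.0043
  tx 0.0011 tz 0.0042
  tx 0.0014 tz 0.0041
  tx 0.0017 tz 0.0040
  tx 0.0020 tz 0.0039
  tx 0.0022 tz 0.0037
```

Request:
drive_tool(motion=[{"ax": 0, "ay": 0, "az": 0, "tx": 0.0009, "ty": 0, "tz": 0.0042, "grip": 1}, {"ax": 0, "ay": 0, "az": 0, "tx": 0.0012, "ty": 0, "tz": 0.0042, "grip": 1}, {"ax": 0, "ay": 0, "az": 0, "tx": 0.0015, "ty": 0, "tz": 0.0041, "grip": 1}, {"ax": 0, "ay": 0, "az": 0, "tx": 0.0018, "ty": 0, "tz": 0.004, "grip": 1}])

```text
clock: 6.35
tool_pos: [0.5396, 0.2105, 0.1237]
tool_rot: [-1.572, 0.002, 0.051]
wrist_force: [1.2, -1.9, 0.9]
opening: 0.0218
```

```bash
python3 -c "
from h import *
turn(.07,6)"
```

```text
t 6.35 pos [0.5396 0.2105 0.1237] th 2.73 r 0.0618 F [ 1.2 -1.9  0.9] tan(resist) 1.28 rad -1.86 open 0.0218
rot err deg tool [ 0.04  0.03 -0.12] dz 0.0013
  tx 0.0019 tz 0.0039
  tx 0.0023 tz 0.0037
  tx 0.0026 tz 0.0035
  tx 0.0028 tz 0.0033
  tx 0.0030 tz 0.0031
  tx 0.0033 tz 0.0029
```

Request:
drive_tool(motion=[{"ax": 0, "ay": 0, "az": 0, "tx": 0.0021, "ty": 0, "tz": 0.0038, "grip": 1}, {"ax": 0, "ay": 0, "az": 0, "tx": 0.0024, "ty": 0, "tz": 0.0037, "grip": 1}, {"ax": 0, "ay": 0, "az": 0, "tx": 0.0026, "ty": 0, "tz": 0.0035, "grip": 1}, {"ax": 0, "ay": 0, "az": 0, "tx": 0.0028, "ty": 0, "tz": 0.0033, "grip": 1}])

```text
clock: 6.75
tool_pos: [0.5493, 0.2263, 0.1237]
tool_rot: [-1.572, 0.003, 0.05]
wrist_force: [-0.3, -3.2, 2.6]
opening: 0.0213
```

```bash
python3 -c "
from h import *
turn(.07,6)"
```

```text
t 6.75 pos [0.5493 0.2263 0.1237] th 2.429 r 0.062 F [-0.3 -3.2  2.6] tan(resist) 2.61 rad -1.81 open 0.0213
rot err deg tool [ 0.07  0.03 -0.15] dz 0.0013
  tx 0.0031 tz 0.0030
  tx 0.0033 tz 0.0028
  tx 0.0035 tz 0.0026
  tx 0.0037 tz 0.0023
  tx 0.0038 tz 0.0021
  tx 0.0040 tz 0.0018
```

Request:
drive_tool(motion=[{"ax": 0, "ay": 0, "az": 0, "tx": 0.0031, "ty": 0, "tz": 0.003, "grip": 1}, {"ax": 0, "ay": 0, "az": 0, "tx": 0.0033, "ty": 0, "tz": 0.0028, "grip": 1}])

```text
clock: 6.95
tool_pos: [0.5546, 0.2322, 0.1235]
tool_rot: [-1.574, 0.006, 0.05]
wrist_force: [-3.9, -3.7, 6.6]
opening: 0.0215
```

```bash
python3 -c "
from h import *
turn(.07,6)"
```

```text
t 6.95 pos [0.5546 0.2322 0.1235] th 2.301 r 0.0623 F [-3.9 -3.7  6.6] tan(resist) 5.36 rad -0.21 open 0.0215
rot err deg tool [ 0.16  0.02 -0.33] dz 0.0015
  tx 0.0037 tz 0.0024
  tx 0.0036 tz 0.0024
  tx 0.0038 tz 0.0021
  tx 0.0039 tz 0.0018
  tx 0.0041 tz 0.0015
  tx 0.0042 tz 0.0013
```

Request:
drive_tool(motion=[{"ax": 0, "ay": 0, "az": 0, "tx": 0.0036, "ty": -0.0005, "tz": 0.0025, "grip": 1}, {"ax": 0, "ay": 0, "az": 0, "tx": 0.0038, "ty": -0.0005, "tz": 0.0023, "grip": 1}])

```text
clock: 7.15
tool_pos: [0.5588, 0.2358, 0.1234]
tool_rot: [-1.577, 0.014, 0.05]
wrist_force: [-7.4, -4.6, 5.5]
opening: 0.0216
```

```bash
python3 -c "
from h import *
turn(.07,6)"
```

```text
t 7.15 pos [0.5588 0.2358 0.1234] th 2.213 r 0.0624 F [-7.4 -4.6  5.5] tan(resist) 8.7 rad 0.73 open 0.0216
rot err deg tool [ 0.37  0.   -0.79] dz 0.0016
  tx 0.0039 tz 0.0020
  tx 0.0038 tz 0.0020
  tx 0.0040 tz 0.0018
  tx 0.0041 tz 0.0015
  tx 0.0042 tz 0.0012
  tx 0.0042 tz 0.0009
```

Request:
drive_tool(motion=[{"ax": 0.3, "ay": 0, "az": -0.8, "tx": 0.0048, "ty": -0.0005, "tz": 0.0023, "grip": 1}, {"ax": 0, "ay": 0, "az": -0.3, "tx": 0.005, "ty": -0.0005, "tz": 0.002, "grip": 1}])

```text
clock: 7.35
tool_pos: [0.5635, 0.2392, 0.1233]
tool_rot: [-1.576, 0.006, 0.05]
wrist_force: [-10.0, -4.9, 8.9]
opening: 0.0219
```

```bash
python3 -c "
from h import *
turn(.07,6)"
```

```text
t 7.35 pos [0.5635 0.2392 0.1233] th 2.12 r 0.0626 F [-10.   -4.9   8.9] tan(resist) 11.11 rad 1.0 open 0.0219
rot err deg tool [ 0.28  0.01 -0.34] dz 0.0017
  tx 0.0041 tz 0.0014
  tx 0.0040 tz 0.0017
  tx 0.0041 tz 0.0014
  tx 0.0042 tz 0.0011
  tx 0.0043 tz 0.0008
  tx 0.0043 tz 0.0005
```

Request:
drive_tool(motion=[{"ax": 0.3, "ay": 0, "az": -0.5, "tx": 0.0054, "ty": -0.001, "tz": 0.0018, "grip": 1}, {"ax": 0, "ay": 0, "az": -0.4, "tx": 0.0054, "ty": -0.001, "tz": 0.0016, "grip": 1}])

```text
clock: 7.55
tool_pos: [0.5673, 0.2414, 0.1234]
tool_rot: [-1.575, 0.006, 0.051]
wrist_force: [-11.3, -5.0, 7.7]
opening: 0.0216
```

```bash
python3 -c "
from h import *
turn(.07,6)"
```

```text
t 7.55 pos [0.5673 0.2414 0.1234] th 2.05 r 0.0627 F [-11.3  -5.    7.7] tan(resist) 12.33 rad 0.81 open 0.0216
rot err deg tool [ 0.26  0.05 -0.32] dz 0.0016
  tx 0.0043 tz 0.0011
  tx 0.0041 tz 0.0014
  tx 0.0042 tz 0.0011
  tx 0.0043 tz 0.0008
  tx 0.0043 tz 0.0005
  tx 0.0043 tz 0.0002
```

Request:
drive_tool(motion=[{"ax": 0.2, "ay": 0, "az": -0.4, "tx": 0.0054, "ty": -0.001, "tz": 0.0014, "grip": 1}, {"ax": 0, "ay": 0, "az": -0.3, "tx": 0.0054, "ty": -0.0005, "tz": 0.0012, "grip": 1}])

```text
clock: 7.75
tool_pos: [0.5706, 0.2432, 0.1231]
tool_rot: [-1.576, 0.009, 0.052]
wrist_force: [-11.2, -4.3, 11.5]
opening: 0.0218
```

```bash
python3 -c "
from h import *
turn(.07,6)"
```

```text
t 7.75 pos [0.5706 0.2432 0.1231] th 1.99 r 0.0629 F [-11.2  -4.3  11.5] tan(resist) 11.99 rad 0.59 open 0.0218
rot err deg tool [ 0.31  0.1  -0.54] dz 0.0019
  tx 0.0044 tz 0.0006
  tx 0.0042 tz 0.0011
  tx 0.0043 tz 0.0008
  tx 0.0043 tz 0.0005
  tx 0.0043 tz 0.0002
  tx 0.0043 tz -0.0001
```

Request:
drive_tool(motion=[{"ax": 0.2, "ay": 0, "az": -0.5, "tx": 0.0052, "ty": -0.002, "tz": 0.001, "grip": 1}, {"ax": 0, "ay": 0, "az": -0.3, "tx": 0.0052, "ty": -0.002, "tz": 0.0008, "grip": 1}])

```text
clock: 7.95
tool_pos: [0.5725, 0.2435, 0.1236]
tool_rot: [-1.578, 0.014, 0.053]
wrist_force: [-11.0, -4.0, 1.0]
opening: 0.0213
```

```bash
python3 -c "
from h import *
turn(.06,6)"
```

```text
t 7.95 pos [0.5725 0.2435 0.1236] th 1.96 r 0.0624 F [-11.  -4.   1.] tan(resist) 11.67 rad 0.48 open 0.0213
rot err deg tool [ 0.44  0.16 -0.8 ] dz 0.0014
  tx 0.0037 tz 0.0007
  tx 0.0036 tz 0.0009
  tx 0.0037 tz 0.0007
  tx 0.0037 tz 0.0005
  tx 0.0037 tz 0.0002
  tx 0.0037 tz 0.0000
```

Request:
drive_tool(motion=[{"ax": 0.4, "ay": 0, "az": -0.8, "tx": 0.006, "ty": 0, "tz": 0.001, "grip": 1}, {"ax": 0.1, "ay": 0, "az": -0.6, "tx": 0.006, "ty": 0, "tz": 0.0008, "grip": 1}])

```text
clock: 8.15
tool_pos: [0.5777, 0.2462, 0.123]
tool_rot: [-1.572, 0.004, 0.055]
wrist_force: [-10.0, -5.1, 13.7]
opening: 0.0216
```

```bash
python3 -c "
from h import *
turn(.06,6)"
```

```text
t 8.15 pos [0.5777 0.2462 0.123 ] th 1.868 r 0.0632 F [-10.   -5.1  13.7] tan(resist) 11.01 rad -1.93 open 0.0216
rot err deg tool [ 0.05  0.26 -0.2 ] dz 0.002
  tx 0.0039 tz -0.0004
  tx 0.0037 tz 0.0006
  tx 0.0037 tz 0.0003
  tx 0.0037 tz 0.0001
  tx 0.0037 tz -0.0001
  tx 0.0037 tz -0.0003
```

Request:
drive_tool(motion=[{"ax": 0.1, "ay": 0, "az": -0.4, "tx": 0.0054, "ty": -0.0015, "tz": 0.0003, "grip": 1}, {"ax": 0.1, "ay": 0, "az": -0.4, "tx": 0.0052, "ty": -0.0005, "tz": 0.0003, "grip": 1}])

```text
clock: 8.35
tool_pos: [0.581, 0.2468, 0.1233]
tool_rot: [-1.572, 0.005, 0.056]
wrist_force: [-11.2, -2.9, 10.3]
opening: 0.0217
```

```bash
python3 -c "
from h import *
turn(.06,6)"
```

```text
t 8.35 pos [0.581  0.2468 0.1233] th 1.815 r 0.0629 F [-11.2  -2.9  10.3] tan(resist) 11.57 rad -0.08 open 0.0217
rot err deg tool [ 0.04  0.35 -0.29] dz 0.0017
  tx 0.0038 tz -0.0003
  tx 0.0037 tz 0.0004
  tx 0.0037 tz 0.0001
  tx 0.0037 tz -0.0001
  tx 0.0037 tz -0.0003
  tx 0.0037 tz -0.0005
```

Request:
drive_tool(motion=[{"ax": 0.1, "ay": 0, "az": -0.4, "tx": 0.0054, "ty": -0.001, "tz": 0.0001, "grip": 1}, {"ax": 0.1, "ay": 0, "az": -0.4, "tx": 0.0052, "ty": -0.0005, "tz": 0, "grip": 1}])

```text
clock: 8.55
tool_pos: [0.5845, 0.2477, 0.1232]
tool_rot: [-1.57, 0.006, 0.058]
wrist_force: [-10.4, -3.0, 10.0]
opening: 0.0214
```

```bash
python3 -c "
from h import *
turn(.06,6)"
```

```text
t 8.55 pos [0.5845 0.2477 0.1232] th 1.758 r 0.063 F [-10.4  -3.   10. ] tan(resist) 10.83 rad -1.05 open 0.0214
rot err deg tool [-0.02  0.47 -0.34] dz 0.0018
  tx 0.0038 tz -0.0006
  tx 0.0037 tz 0.0001
  tx 0.0037 tz -0.0001
  tx 0.0037 tz -0.0003
  tx 0.0037 tz -0.0005
  tx 0.0036 tz -0.0007
```

Request:
drive_tool(motion=[{"ax": 0, "ay": 0.3, "az": -0.4, "tx": 0.0052, "ty": -0.001, "tz": -0.0002, "grip": 1}, {"ax": 0, "ay": 0.2, "az": -0.4, "tx": 0.005, "ty": -0.0005, "tz": -0.0002, "grip": 1}])

```text
clock: 8.75
tool_pos: [0.5882, 0.2482, 0.1233]
tool_rot: [-1.572, 0.006, 0.051]
wrist_force: [-9.2, -2.6, 8.4]
opening: 0.0218
```

```bash
python3 -c "
from h import *
turn(.06,6)"
```

```text
t 8.75 pos [0.5882 0.2482 0.1233] th 1.698 r 0.0629 F [-9.2 -2.6  8.4] tan(resist) 9.47 rad -1.43 open 0.0218
rot err deg tool [ 0.1   0.07 -0.32] dz 0.0017
  tx 0.0038 tz -0.0008
  tx 0.0037 tz -0.0001
  tx 0.0037 tz -0.0003
  tx 0.0037 tz -0.0005
  tx 0.0036 tz -0.0007
  tx 0.0036 tz -0.0009
```

Request:
drive_tool(motion=[{"ax": 0, "ay": 0, "az": -0.3, "tx": 0.0048, "ty": -0.001, "tz": -0.0004, "grip": 1}, {"ax": 0, "ay": 0, "az": -0.3, "tx": 0.0046, "ty": -0.0005, "tz": -0.0004, "grip": 1}])

```text
clock: 8.95
tool_pos: [0.5917, 0.2485, 0.1233]
tool_rot: [-1.574, 0.007, 0.053]
wrist_force: [-7.9, -1.8, 7.5]
opening: 0.0215
```

```bash
python3 -c "
from h import *
turn(.06,6)"
```

```text
t 8.95 pos [0.5917 0.2485 0.1233] th 1.642 r 0.0629 F [-7.9 -1.8  7.5] tan(resist) 8.05 rad -1.27 open 0.0215
rot err deg tool [ 0.19  0.18 -0.43] dz 0.0017
  tx 0.0037 tz -0.0010
  tx 0.0037 tz -0.0003
  tx 0.0037 tz -0.0005
  tx 0.0037 tz -0.0007
  tx 0.0036 tz -0.0009
  tx 0.0035 tz -0.0011
```

Request:
drive_tool(motion=[{"ax": 0, "ay": 0.1, "az": -0.3, "tx": 0.0044, "ty": -0.001, "tz": -0.0006, "grip": 1}, {"ax": 0, "ay": 0, "az": -0.3, "tx": 0.0042, "ty": -0.0005, "tz": -0.0006, "grip": 1}])

```text
clock: 9.15
tool_pos: [0.5953, 0.2486, 0.1234]
tool_rot: [-1.575, 0.008, 0.053]
wrist_force: [-6.6, -2.6, 6.0]
opening: 0.0215
```

```bash
python3 -c "
from h import *
turn(.06,6)"
```

```text
t 9.15 pos [0.5953 0.2486 0.1234] th 1.585 r 0.0628 F [-6.6 -2.6  6. ] tan(resist) 6.63 rad -2.52 open 0.0215
rot err deg tool [ 0.25  0.17 -0.44] dz 0.0016
  tx 0.0037 tz -0.0011
  tx 0.0037 tz -0.0005
  tx 0.0037 tz -0.0007
  tx 0.0036 tz -0.0009
  tx 0.0035 tz -0.0011
  tx 0.0035 tz -0.0013
```

Request:
drive_tool(motion=[{"ax": 0, "ay": 0, "az": -0.3, "tx": 0.0042, "ty": -0.0008, "tz": -0.0008, "grip": 1}, {"ax": 0, "ay": 0, "az": -0.3, "tx": 0.004, "ty": -0.0005, "tz": -0.0008, "grip": 1}])

```text
clock: 9.35
tool_pos: [0.5993, 0.2485, 0.1234]
tool_rot: [-1.576, 0.006, 0.055]
wrist_force: [-6.6, -2.2, 5.0]
opening: 0.022
```

```bash
python3 -c "
from h import *
turn(.06,6)"
```

```text
t 9.35 pos [0.5993 0.2485 0.1234] th 1.521 r 0.0628 F [-6.6 -2.2  5. ] tan(resist) 6.44 rad -2.49 open 0.022
rot err deg tool [ 0.28  0.27 -0.36] dz 0.0016
  tx 0.0036 tz -0.0013
  tx 0.0036 tz -0.0007
  tx 0.0036 tz -0.0009
  tx 0.0035 tz -0.0012
  tx 0.0035 tz -0.0014
  tx 0.0034 tz -0.0016
```

Request:
drive_tool(motion=[{"ax": 0, "ay": 0.2, "az": -0.2, "tx": 0.0038, "ty": -0.0008, "tz": -0.001, "grip": 1}, {"ax": 0, "ay": 0, "az": -0.2, "tx": 0.0038, "ty": -0.0005, "tz": -0.001, "grip": 1}])

```text
clock: 9.55
tool_pos: [0.6035, 0.248, 0.1235]
tool_rot: [-1.576, 0.007, 0.053]
wrist_force: [-4.9, -1.9, 3.8]
opening: 0.0214
```

```bash
python3 -c "
from h import *
turn(.06,6)"
```

```text
t 9.55 pos [0.6035 0.248  0.1235] th 1.454 r 0.0627 F [-4.9 -1.9  3.8] tan(resist) 4.62 rad -2.49 open 0.0214
rot err deg tool [ 0.28  0.15 -0.38] dz 0.0015
  tx 0.0035 tz -0.0014
  tx 0.0036 tz -0.0010
  tx 0.0035 tz -0.0012
  tx 0.0035 tz -0.0014
  tx 0.0034 tz -0.0016
  tx 0.0033 tz -0.0018
```

Request:
drive_tool(motion=[{"ax": 0, "ay": 0.1, "az": -0.2, "tx": 0.0036, "ty": -0.0005, "tz": -0.0012, "grip": 1}, {"ax": 0, "ay": 0, "az": -0.1, "tx": 0.0036, "ty": -0.0005, "tz": -0.0012, "grip": 1}])

```text
clock: 9.75
tool_pos: [0.609, 0.2469, 0.1236]
tool_rot: [-1.575, 0.005, 0.052]
wrist_force: [-2.8, -1.7, 0.9]
opening: 0.0214
```

```bash
python3 -c "
from h import *
turn(.06,6)"
```

```text
t 9.75 pos [0.609  0.2469 0.1236] th 1.364 r 0.0625 F [-2.8 -1.7  0.9] tan(resist) 2.37 rad -2.19 open 0.0214
rot err deg tool [ 0.27  0.11 -0.31] dz 0.0014
  tx 0.0034 tz -0.0015
  tx 0.0035 tz -0.0013
  tx 0.0034 tz -0.0015
  tx 0.0033 tz -0.0017
  tx 0.0032 tz -0.0019
  tx 0.0031 tz -0.0021
```

Request:
drive_tool(motion=[{"ax": 0.1, "ay": 0.1, "az": -0.2, "tx": 0.0033, "ty": 0, "tz": -0.0013, "grip": 1}, {"ax": 0.1, "ay": 0, "az": 0, "tx": 0.0032, "ty": 0, "tz": -0.0014, "grip": 1}])

```text
clock: 9.95
tool_pos: [0.6158, 0.2452, 0.1236]
tool_rot: [-1.571, 0.002, 0.051]
wrist_force: [-2.9, -2.1, 2.9]
opening: 0.0216
```

```bash
python3 -c "
from h import *
turn(.04,4)"
```

```text
t 9.95 pos [0.6158 0.2452 0.1236] th 1.253 r 0.0625 F [-2.9 -2.1  2.9] tan(resist) 2.05 rad -2.93 open 0.0216
rot err deg tool [ 0.02  0.05 -0.14] dz 0.0014
  tx 0.0021 tz -0.0014
  tx 0.0023 tz -0.0010
  tx 0.0022 tz -0.0011
  tx 0.0022 tz -0.0012
```

Request:
drive_tool(motion=[{"ax": 0, "ay": 0, "az": 0, "tx": 0.0028, "ty": 0, "tz": -0.0015, "grip": 1}, {"ax": 0, "ay": 0, "az": 0, "tx": 0.0024, "ty": 0, "tz": -0.0013, "grip": 1}, {"ax": 0, "ay": 0, "az": 0, "tx": 0, "ty": 0, "tz": 0, "grip": 1}, {"ax": 0, "ay": 0, "az": 0, "tx": 0, "ty": 0, "tz": 0, "grip": 1}])

```text
clock: 10.35
tool_pos: [0.6228, 0.2422, 0.1237]
tool_rot: [-1.571, 0.001, 0.05]
wrist_force: [-3.5, -1.6, 2.2]
opening: 0.0216
```

```bash
python3 -c "
from h import *
turn(.04,4)"
```

```text
t 10.35 pos [0.6228 0.2422 0.1237] th 1.13 r 0.0624 F [-3.5 -1.6  2.2] tan(resist) 2.49 rad -2.96 open 0.0216
rot err deg tool [-0.01 -0.01 -0.05] dz 0.0013
  tx 0.0020 tz -0.0016
  tx 0.0021 tz -0.0013
  tx 0.0021 tz -0.0014
  tx 0.0020 tz -0.0015
```

```bash
python3 -c "
from h import *
import cv2
cv2.imwrite('pics/s_before.png',cams.camera('side'))"
```

Request:
drive_tool(motion=[{"ax": 0, "ay": 0, "az": 0, "tx": 0, "ty": 0, "tz": 0, "grip": 0.7}, {"ax": 0, "ay": 0, "az": 0, "tx": 0, "ty": 0, "tz": 0, "grip": 0.55}, {"ax": 0, "ay": 0, "az": 0, "tx": 0, "ty": 0, "tz": 0, "grip": 0.4}, {"ax": 0, "ay": 0, "az": 0, "tx": 0, "ty": 0, "tz": 0, "grip": 0.4}, {"ax": 0, "ay": 0, "az": 0, "tx": 0, "ty": 0, "tz": 0, "grip": 0.4}])

```text
clock: 10.9
tool_pos: [0.6239, 0.2435, 0.1235]
tool_rot: [-1.569, -0.002, 0.051]
wrist_force: [-0.1, 0.7, 0.0]
opening: 0.052
```

```bash
python3 -c "
from h import *
import cv2
cv2.imwrite('pics/s_after.png',cams.camera('side'))
cv2.imwrite('pics/w4.png',cams.camera('wrist'))
a=cv2.imread('pics/s_before.png')[190:320,220:360];b=cv2.imread('pics/s_after.png')[190:320,220:360]
cv2.imwrite('pics/s_ba.png',cv2.resize(np.hstack([a,b]),None,fx=2.8,fy=2.8))
turn(.04,1)"
```

```text
t 11.0 pos [0.6238 0.2435 0.1235] th 1.124 r 0.064 F [-0.   0.3 -0.6] tan(resist) 0.15 rad 0.27 open 0.0528
rot err deg tool [-0.09  0.04  0.11] dz 0.0015
  tx 0.0012 tz -0.0030
```

View pics/s_ba.png

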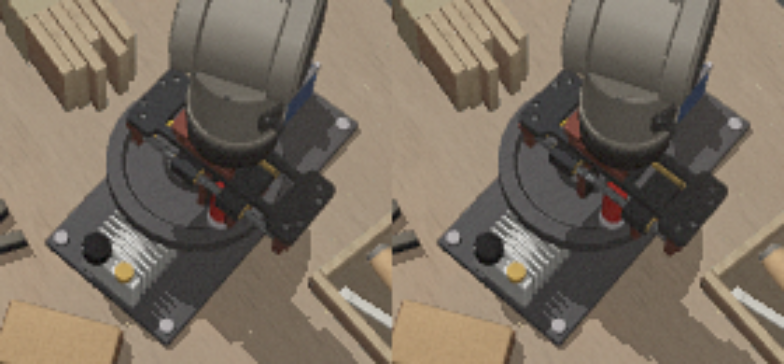

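View pics/w4.png

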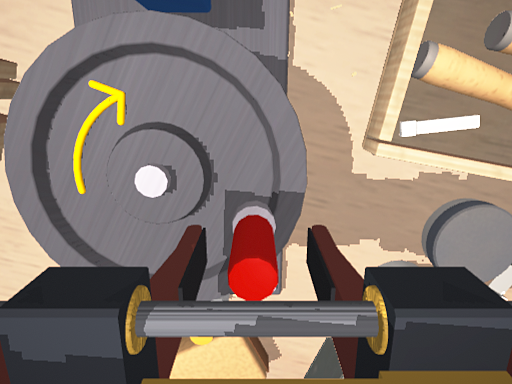

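Request:
drive_tool(motion=[{"ax": 0, "ay": 0, "az": 0, "tx": 0, "ty": -0.03, "tz": 0, "grip": 0.4}, {"ax": 0, "ay": 0, "az": 0, "tx": 0, "ty": -0.035, "tz": 0, "grip": 0.4}, {"ax": 0, "ay": 0, "az": 0, "tx": 0, "ty": -0.035, "tz": 0, "grip": 0.4}, {"ax": 0, "ay": 0, "az": 0, "tx": -0.03, "ty": 0, "tz": -0.008, "grip": 1}, {"ax": 0, "ay": 0, "az": 0, "tx": -0.04, "ty": 0, "tz": -0.01, "grip": 1}, {"ax": 0, "ay": 0, "az": 0, "tx": -0.04, "ty": 0, "tz": -0.01, "grip": 1}, {"ax": 0, "ay": 0, "az": 0, "tx": -0.04, "ty": 0, "tz": -0.01, "grip": 1}, {"ax": 0, "ay": 0, "az": 0, "tx": -0.03, "ty": 0, "tz": -0.01, "grip": 1}, {"ax": 0, "ay": 0, "az": 0, "tx": 0, "ty": 0, "tz": 0, "grip": 1}, {"ax": 0, "ay": 0, "az": 0, "tx": 0, "ty": 0, "tz": 0, "grip": 1}])

```text
clock: 12.0
tool_pos: [0.4407, 0.1844, 0.2267]
tool_rot: [-1.568, -0.005, 0.051]
wrist_force: [-0.0, 0.8, 0.4]
opening: 0.0014
```

```bash
python3 -c "
from h import *
import cv2
c=cams.get_calibration('wrist'); cv2.imwrite('pics/w5.png',cams.camera('wrist')); np.save('w5c.npy',c,allow_pickle=True)
delta([.417,.179,.104],.045)"
```

```text
t 12.05 pos [0.4408 0.1843 0.2266] rot [-1.568 -0.004  0.051] tool delta [-0.0246  0.1225 -0.0045] dyaw_deg(ay=-) -0.32
```

View pics/w5.png

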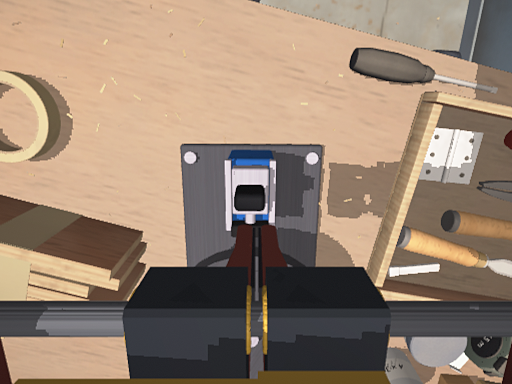

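```bash
python3 -c "
from h import *
import cv2
im=cv2.imread('pics/w5.png')[140:250,190:310]
cv2.imwrite('pics/w5z.png',cv2.resize(im,None,fx=5,fy=5,interpolation=cv2.INTER_CUBIC))
c=np.load('w5c.npy',allow_pickle=True).item(); print(c['world_from_camera'][:3,3])
for x in (.442,.458):
  for y in (.167,.193):
    for z in (.09,.124): print(x,y,z,((proj('wrist',np.array([x,y,z]),c)-[190,140])*5).round(0))
"
```

```text
[0.36586179 0.18100262 0.38912513]
0.442 0.167 0.09 [230. 204.]
0.442 0.167 0.124 [218. 255.]
0.442 0.193 0.09 [372. 211.]
0.442 0.193 0.124 [377. 263.]
0.458 0.167 0.09 [227. 288.]
0.458 0.167 0.124 [215. 348.]
0.458 0.193 0.09 [367. 295.]
0.458 0.193 0.124 [372. 355.]
```

View pics/w5z.png

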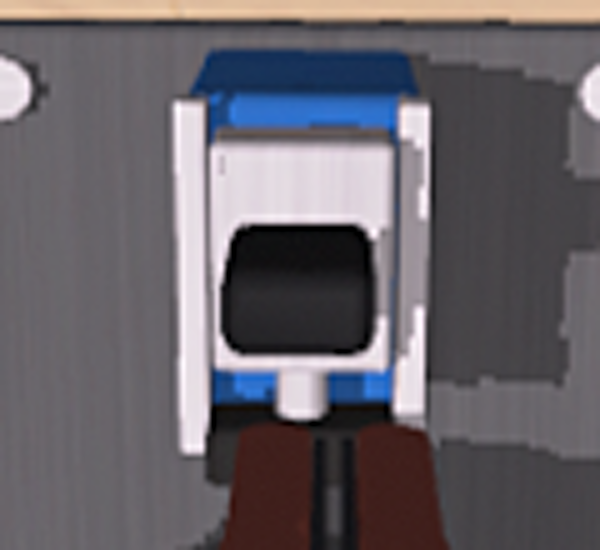

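Request:
drive_tool(motion=[{"ax": 0, "ay": 0.3, "az": 0, "tx": -0.023, "ty": 0, "tz": -0.004, "grip": 1}, {"ax": 0, "ay": 0, "az": 0, "tx": 0, "ty": 0.03, "tz": 0, "grip": 1}, {"ax": 0, "ay": 0, "az": 0, "tx": 0, "ty": 0.03, "tz": 0, "grip": 1}])

```text
clock: 12.35
tool_pos: [0.4249, 0.1828, 0.1694]
tool_rot: [-1.562, -0.015, 0.044]
wrist_force: [1.0, -0.1, 0.3]
opening: 0.0008
```

```bash
python3 -c "
from h import *
delta([.418,.179,.104],.045)"
```

```text
t 12.35 pos [0.4249 0.1828 0.1694] rot [-1.562 -0.015  0.044] tool delta [-0.008   0.0653 -0.004 ] dyaw_deg(ay=-) 0.06
```

Request:
drive_tool(motion=[{"ax": -0.4, "ay": 0, "az": 0.8, "tx": -0.008, "ty": 0, "tz": -0.004, "grip": 1}, {"ax": 0, "ay": 0, "az": 0, "tx": 0, "ty": 0.025, "tz": 0, "grip": 1}, {"ax": 0, "ay": 0, "az": 0, "tx": 0, "ty": 0.015, "tz": 0, "grip": 1}, {"ax": 0, "ay": 0, "az": 0, "tx": 0, "ty": 0, "tz": 0, "grip": 1}])

```text
clock: 12.75
tool_pos: [0.4188, 0.1787, 0.1277]
tool_rot: [-1.573, 0.004, 0.043]
wrist_force: [-0.1, -0.5, 1.1]
opening: 0.0004
```

```bash
python3 -c "
from h import *
delta([.418,.179,.104],.045)"
```

```text
t 12.75 pos [0.4188 0.1787 0.1277] rot [-1.573  0.004  0.043] tool delta [-0.0006  0.0237  0.0004] dyaw_deg(ay=-) 0.12
```

Request:
drive_tool(motion=[{"ax": 0, "ay": 0, "az": 0, "tx": 0, "ty": 0.012, "tz": 0, "grip": 1}, {"ax": 0, "ay": 0, "az": 0, "tx": 0, "ty": 0.01, "tz": 0, "grip": 1}, {"ax": 0, "ay": 0, "az": 0, "tx": 0, "ty": 0, "tz": 0, "grip": 1}])

```text
clock: 13.05
tool_pos: [0.4212, 0.1798, 0.1067]
tool_rot: [-1.571, 0.001, 0.043]
wrist_force: [-0.3, 0.9, 1.1]
opening: 0.0002
```

```bash
python3 -c "
from h import *
import cv2
c=cams.get_calibration('wrist'); cv2.imwrite('pics/w6.png',cams.camera('wrist')[0:384,100:420])
a=cams.camera('scene')[130:220,180:310]
cv2.imwrite('pics/s6.png',cv2.resize(a,None,fx=6,fy=6,interpolation=cv2.INTER_CUBIC))
delta([.418,.179,.104],.045)"
```

```text
t 13.15 pos [0.4216 0.18   0.1075] rot [-1.571 -0.     0.042] tool delta [-0.0036  0.0035 -0.0008] dyaw_deg(ay=-) 0.15
```

View pics/s6.png

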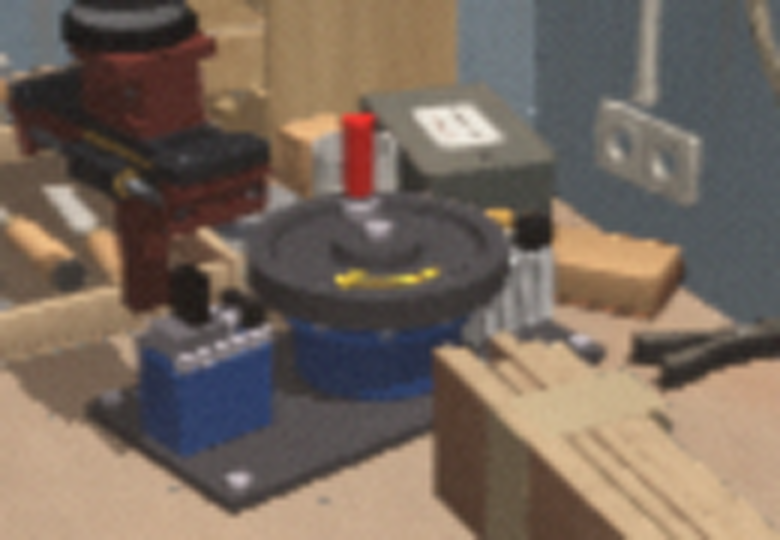

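View pics/w6.png

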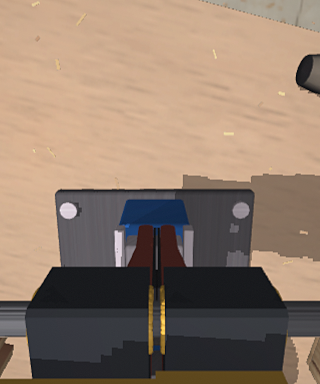

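Request:
drive_tool(motion=[{"ax": 0, "ay": 0, "az": 0, "tx": 0.003, "ty": 0.001, "tz": 0, "grip": 1}, {"ax": 0, "ay": 0, "az": 0, "tx": 0.003, "ty": 0.001, "tz": 0, "grip": 1}, {"ax": 0, "ay": 0, "az": 0, "tx": 0.003, "ty": 0, "tz": 0, "grip": 1}])

```text
clock: 13.45
tool_pos: [0.4316, 0.1808, 0.1065]
tool_rot: [-1.57, -0.002, 0.043]
wrist_force: [0.1, 0.2, -0.0]
opening: 0.0005
```

```bash
cat >> h.py <<'E'
def push():
    s,R=st();f=s["wrist_force"];p=s["tool_pos"];u=np.array([np.cos(.045),np.sin(.045)])
    E=(R.inv()*Ro.from_euler('xyz',[-np.pi/2,0,.045])).as_rotvec(degrees=True)
    print("t",s["clock"],"pos",p.round(4),"s(axis dist)",round(-(p[:2]-C)@u,4),"lat",round((p[:2]-C)@[-u[1],u[0]],4),"push",round(-f[:2]@u,2),"F",f.round(1),"E",E.round(2))
E
python3 -c "
from h import *
push()"
```

```text
t 13.45 pos [0.4316 0.1808 0.1065] s(axis dist) 0.1646 lat 0.0024 push -0.13 F [ 0.1  0.2 -0. ] E [-0.07 -0.13  0.09]
```

Request:
drive_tool(motion=[{"ax": 0, "ay": 0, "az": 0, "tx": 0.0025, "ty": 0.001, "tz": -0.001, "grip": 1}, {"ax": 0, "ay": 0, "az": 0, "tx": 0.0025, "ty": 0.0005, "tz": -0.0005, "grip": 1}])

```text
clock: 13.65
tool_pos: [0.4331, 0.1797, 0.1047]
tool_rot: [-1.571, 0.006, 0.044]
wrist_force: [-8.8, 0.5, 6.3]
opening: 0.0005
```

```bash
python3 -c "
from h import *
push()"
```

```text
t 13.65 pos [0.4331 0.1797 0.1047] s(axis dist) 0.1632 lat 0.0012 push 8.76 F [-8.8  0.5  6.3] E [-0.01 -0.08 -0.36]
```

Request:
drive_tool(motion=[{"ax": 0, "ay": 0, "az": -0.4, "tx": 0.004, "ty": -0.0005, "tz": 0, "grip": 1}, {"ax": 0, "ay": 0, "az": -0.3, "tx": 0.004, "ty": -0.0005, "tz": 0, "grip": 1}, {"ax": 0, "ay": 0, "az": -0.3, "tx": 0.004, "ty": 0, "tz": 0, "grip": 1}])

```text
clock: 13.95
tool_pos: [0.4373, 0.1797, 0.1042]
tool_rot: [-1.574, 0.005, 0.046]
wrist_force: [-8.3, -0.1, 6.9]
opening: 0.0007
```

```bash
python3 -c "
from h import *
push()"
```

```text
t 13.95 pos [0.4373 0.1797 0.1042] s(axis dist) 0.159 lat 0.0011 push 8.26 F [-8.3 -0.1  6.9] E [ 0.17  0.06 -0.27]
```

Request:
drive_tool(motion=[{"ax": 0, "ay": 0, "az": -0.3, "tx": 0.004, "ty": -0.0005, "tz": 0, "grip": 1}, {"ax": 0, "ay": 0, "az": -0.3, "tx": 0.004, "ty": -0.0005, "tz": 0, "grip": 1}, {"ax": 0, "ay": 0, "az": -0.3, "tx": 0.004, "ty": 0, "tz": 0, "grip": 1}])

```text
clock: 14.25
tool_pos: [0.4414, 0.1798, 0.1037]
tool_rot: [-1.577, 0.005, 0.048]
wrist_force: [-7.6, -0.1, 6.1]
opening: 0.0003
```

```bash
python3 -c "
from h import *
push()"
```

```text
t 14.25 pos [0.4414 0.1798 0.1037] s(axis dist) 0.1549 lat 0.0009 push 7.65 F [-7.6 -0.1  6.1] E [ 0.36  0.19 -0.28]
```

Request:
drive_tool(motion=[{"ax": 0.3, "ay": 0.1, "az": -0.3, "tx": 0.004, "ty": -0.001, "tz": 0, "grip": 1}, {"ax": 0.1, "ay": 0, "az": -0.3, "tx": 0.004, "ty": -0.0005, "tz": 0, "grip": 1}])

```text
clock: 14.45
tool_pos: [0.4432, 0.1799, 0.1036]
tool_rot: [-1.572, 0.006, 0.049]
wrist_force: [-7.3, 0.2, 6.5]
opening: 0.0007
```

```bash
python3 -c "
from h import *
push()"
```

```text
t 14.45 pos [0.4432 0.1799 0.1036] s(axis dist) 0.1531 lat 0.001 push 7.27 F [-7.3  0.2  6.5] E [ 0.09  0.21 -0.37]
```

Request:
drive_tool(motion=[{"ax": 0.1, "ay": 0.2, "az": -0.3, "tx": 0.004, "ty": -0.001, "tz": 0, "grip": 1}, {"ax": 0.1, "ay": 0, "az": -0.3, "tx": 0.004, "ty": -0.0005, "tz": 0, "grip": 1}])

```text
clock: 14.65
tool_pos: [0.4452, 0.18, 0.1036]
tool_rot: [-1.571, 0.008, 0.047]
wrist_force: [-9.1, -0.4, 6.2]
opening: 0.0001
```

```bash
python3 -c "
from h import *
push()"
```

```text
t 14.65 pos [0.4452 0.18   0.1036] s(axis dist) 0.1512 lat 0.001 push 9.13 F [-9.1 -0.4  6.2] E [ 0.02  0.11 -0.46]
```

Request:
drive_tool(motion=[{"ax": 0, "ay": 0.1, "az": -0.4, "tx": 0.004, "ty": -0.001, "tz": 0, "grip": 1}, {"ax": 0, "ay": 0, "az": -0.4, "tx": 0.004, "ty": -0.0005, "tz": 0, "grip": 1}])

```text
clock: 14.85
tool_pos: [0.4471, 0.18, 0.1035]
tool_rot: [-1.574, 0.006, 0.047]
wrist_force: [-8.3, 0.6, 5.9]
opening: 0.0006
```

```bash
python3 -c "
from h import *
push()"
```

```text
t 14.85 pos [0.4471 0.18   0.1035] s(axis dist) 0.1492 lat 0.0009 push 8.28 F [-8.3  0.6  5.9] E [ 0.16  0.11 -0.34]
```

Request:
drive_tool(motion=[{"ax": 0.1, "ay": 0.1, "az": -0.3, "tx": 0.004, "ty": -0.0008, "tz": 0, "grip": 1}, {"ax": 0, "ay": 0, "az": -0.3, "tx": 0.004, "ty": -0.0005, "tz": 0, "grip": 1}])

```text
clock: 15.05
tool_pos: [0.4487, 0.18, 0.1034]
tool_rot: [-1.574, 0.008, 0.047]
wrist_force: [-10.8, 0.0, 8.2]
opening: 0.0005
```

```bash
python3 -c "
from h import *
push()"
```

```text
t 15.05 pos [0.4487 0.18   0.1034] s(axis dist) 0.1476 lat 0.0009 push 10.78 F [-10.8   0.    8.2] E [ 0.2   0.12 -0.48]
```

Request:
drive_tool(motion=[{"ax": 0.1, "ay": 0.1, "az": -0.4, "tx": 0.0045, "ty": -0.001, "tz": 0, "grip": 1}, {"ax": 0, "ay": 0, "az": -0.4, "tx": 0.0045, "ty": -0.0005, "tz": 0, "grip": 1}])

```text
clock: 15.25
tool_pos: [0.4498, 0.18, 0.1033]
tool_rot: [-1.576, 0.01, 0.048]
wrist_force: [-11.9, 0.2, 9.7]
opening: 0.0004
```

```bash
python3 -c "
from h import *
push()"
```

```text
t 15.25 pos [0.4498 0.18   0.1033] s(axis dist) 0.1466 lat 0.0008 push 11.89 F [-11.9   0.2   9.7] E [ 0.28  0.15 -0.57]
```

Request:
drive_tool(motion=[{"ax": 0.2, "ay": 0.1, "az": -0.5, "tx": 0.005, "ty": -0.001, "tz": 0, "grip": 1}, {"ax": 0, "ay": 0, "az": -0.5, "tx": 0.005, "ty": -0.0005, "tz": 0, "grip": 1}])

```text
clock: 15.45
tool_pos: [0.4509, 0.18, 0.103]
tool_rot: [-1.576, 0.01, 0.048]
wrist_force: [-13.3, 0.7, 10.8]
opening: 0.0004
```

```bash
python3 -c "
from h import *
push()"
```

```text
t 15.45 pos [0.4509 0.18   0.103 ] s(axis dist) 0.1454 lat 0.0007 push 13.23 F [-13.3   0.7  10.8] E [ 0.27  0.18 -0.56]
```

Request:
drive_tool(motion=[{"ax": 0.1, "ay": 0.1, "az": -0.5, "tx": 0.0052, "ty": -0.001, "tz": 0, "grip": 1}, {"ax": 0, "ay": 0, "az": -0.5, "tx": 0.005, "ty": -0.0005, "tz": 0, "grip": 1}])

```text
clock: 15.65
tool_pos: [0.4514, 0.1799, 0.1028]
tool_rot: [-1.577, 0.011, 0.049]
wrist_force: [-13.7, -0.8, 11.2]
opening: 0.0003
```

```bash
python3 -c "
from h import *
push()"
```

```text
t 15.65 pos [0.4514 0.1799 0.1028] s(axis dist) 0.1449 lat 0.0007 push 13.76 F [-13.7  -0.8  11.2] E [ 0.38  0.24 -0.64]
```

Request:
drive_tool(motion=[{"ax": 0, "ay": 0, "az": 0, "tx": -0.004, "ty": 0, "tz": 0, "grip": 1}, {"ax": 0, "ay": 0, "az": 0.3, "tx": -0.01, "ty": 0, "tz": 0, "grip": 1}, {"ax": 0, "ay": 0, "az": 0, "tx": -0.012, "ty": 0, "tz": 0, "grip": 1}, {"ax": 0, "ay": 0, "az": 0, "tx": -0.004, "ty": 0, "tz": 0, "grip": 1}])

```text
clock: 16.05
tool_pos: [0.4196, 0.1783, 0.1032]
tool_rot: [-1.577, 0.017, 0.049]
wrist_force: [0.1, -0.0, -0.5]
opening: 0.0005
```

```bash
python3 -c "
from h import *
push()"
```

```text
t 16.05 pos [0.4196 0.1783 0.1032] s(axis dist) 0.1767 lat 0.0005 push -0.13 F [ 0.1 -0.  -0.5] E [ 0.38  0.23 -0.97]
```

Now rise and step back over the knob for a look.

Request:
drive_tool(motion=[{"ax": 0.4, "ay": 0.2, "az": -0.9, "tx": 0, "ty": -0.03, "tz": 0, "grip": 1}, {"ax": 0, "ay": 0, "az": 0, "tx": 0, "ty": -0.04, "tz": 0, "grip": 1}, {"ax": 0, "ay": 0, "az": 0, "tx": 0, "ty": -0.04, "tz": 0, "grip": 1}, {"ax": 0, "ay": 0, "az": 0, "tx": 0.0, "ty": -0.02, "tz": 0.03, "grip": 1}, {"ax": 0, "ay": 0, "az": 0, "tx": 0.03, "ty": 0, "tz": 0.04, "grip": 1}, {"ax": 0, "ay": 0, "az": 0, "tx": 0.04, "ty": 0, "tz": 0.04, "grip": 1}, {"ax": 0, "ay": 0, "az": 0, "tx": 0, "ty": 0, "tz": 0, "grip": 1}, {"ax": 0, "ay": 0, "az": 0, "tx": 0, "ty": 0, "tz": 0, "grip": 1}])

```text
clock: 16.85
tool_pos: [0.4807, 0.2888, 0.2391]
tool_rot: [-1.568, -0.003, 0.043]
wrist_force: [0.1, 0.1, -0.3]
opening: 0.0007
```

```bash
python3 -c "
from h import *
import cv2
c=cams.get_calibration('wrist'); im=cams.camera('wrist'); cv2.imwrite('pics/w7.png',im); np.save('w7c.npy',c,allow_pickle=True)
a=cams.camera('side')[170:320,200:360]
cv2.imwrite('pics/s7.png',cv2.resize(a,None,fx=4,fy=4,interpolation=cv2.INTER_CUBIC))
a=cams.camera('scene')[130:220,180:310]
cv2.imwrite('pics/sc7.png',cv2.resize(a,None,fx=6,fy=6,interpolation=cv2.INTER_CUBIC))
push()"
```

```text
t 17.0 pos [0.4801 0.2877 0.2393] s(axis dist) 0.1114 lat 0.107 push 0.2 F [-0.2 -0.3 -0.2] E [-0.18 -0.17  0.16]
```

View pics/w7.png

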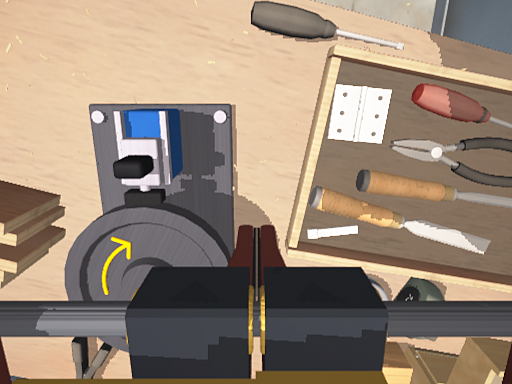

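View pics/s7.png

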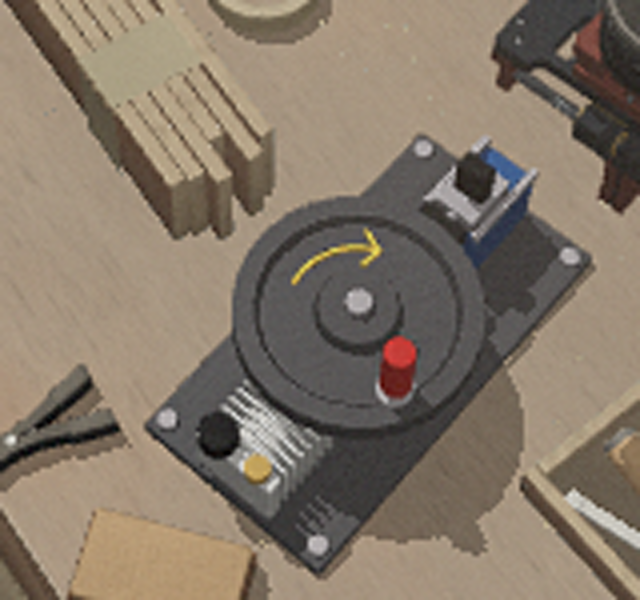

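View pics/sc7.png

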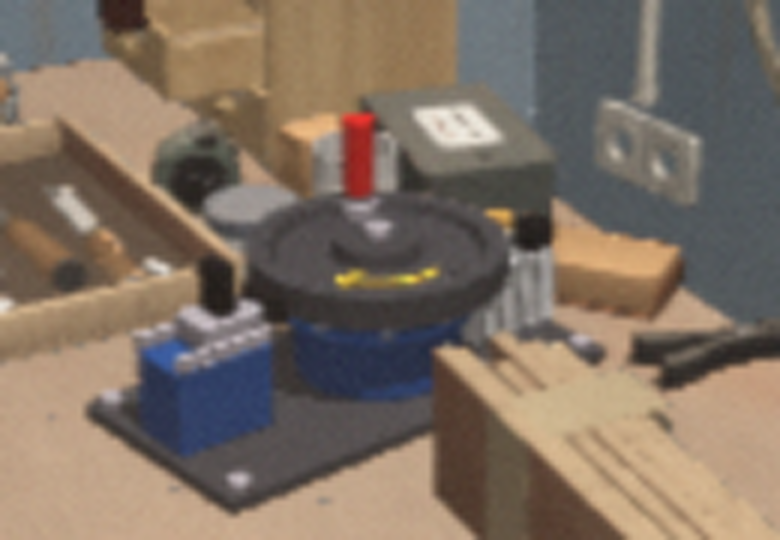

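```bash
python3 -c "
from h import *
f=lambda u,v:(200+(u-1.5)/4,170+(v-1.5)/4)
n=ray('side',f(359,299),.111);h=ray('side',f(399,347),.162);k=ray('side',f(477,164),.124)
print(n,h,k,'ang',np.arctan2(*(h-n)[[1,0]]))
c=np.load('w7c.npy',allow_pickle=True).item()
import cv2
cv2.imwrite('pics/w7z.png',cv2.resize(cv2.imread('pics/w7.png')[90:240,70:250],None,fx=4,fy=4,interpolation=cv2.INTER_CUBIC))"
```

```text
[0.59363078 0.18580113 0.111     ] [0.61951508 0.24017869 0.162     ] [0.46836857 0.18018621 0.124     ] ang 1.12652373832507
```

View pics/w7z.png

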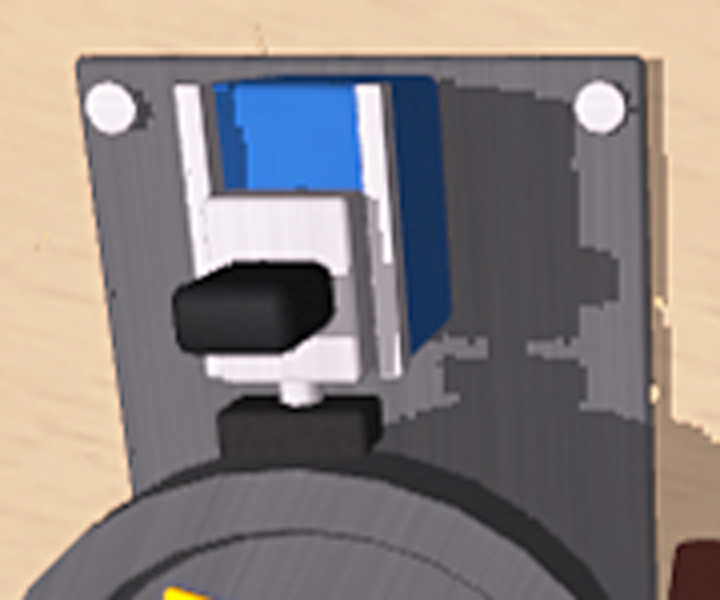

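```bash
python3 -c "
from workcell import close_job
print(close_job())"
```

```text
the job is handed in; nothing more can be done
None
```

The flywheel stands just past top dead centre, and the brake shoe bears on the rim at about half its spring's range. I handed the job in at about 17 s on the clock. `close_job` gives no verdict, so these are my own checks.

- **Turning the wheel:** I gripped the red handle and turned it clockwise. The handle push was 1.3–2.7 N on friction alone, rose to about 12 N in compression, then fell to about 2 N. That puts the top near a handle yaw of 1.34 rad.
- **Stopping and letting go:** I stopped and released at 1.13 rad, about 0.2 rad past the estimated top. The handle was gripped throughout, so the wheel could not snap round. After the release and the braking, the side camera still showed the handle at 1.13 rad.
- **Setting the brake:** I pushed the knob from behind with closed fingers, moving it about 19 mm. The slide alone took about 8 N, and the push rose to 13.8 N after the shoe touched the rim. That is roughly 5.7 N, or about 3.8 mm of spring, against limits of 12 N and 8 mm. The knob stayed put when I backed off.
- **Last pictures:** The shoe is on the rim, the arm is clear and nearby tools look undisturbed. The wrist force is about zero.

**Disagreements:**
- **Shoe compression:** Positions alone suggest about 2 mm, give or take about 3, so I trusted the force reading.
- **Vertical force:** It reached about 14 N on the handle and 11 N on the knob while pushing, more than I intended but well below the limit.

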